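# Load the power cell of a gauge read-out behind its push-to-release door

### The arm

A 7-joint arm with a two-finger parallel gripper is mounted at the origin on the work surface. World frame = base frame: x ahead of the robot, y to its left, z up, the work surface at z = 0. Lengths are in mm, angles in rad, forces in N, time in s.
With the tool pointing down it reaches from about 425 to 950 mm from the base axis. Payload 4.7 kg.
Tool frame: the origin (TCP) lies at the centre of the arm's flange, where the gripper is bolted on; the fingertips stand 173 mm ahead of it and the grasp point (between the pads) lies 155 mm ahead of it; z points along the fingers, y is the direction in which the jaws open and shut (so a half turn about z gives the same grasp; the last joint's range is limited). The gripper opens to 85 mm and grips with 20 to 120 N. Pads are 22 mm wide; open, the fingers measure 114 mm over their backs; the gripper's body (76 mm by 85 mm) begins 54 mm behind the grasp point. The pads swing forward as they close: fully open they stand 13 mm farther back than shut.
Start: joints at [-1.149, 0.469, -0.049, 1.532, 0.024, 1.141, -0.082], TCP at [294.053, 607.588, 404.735] pointing down, gripper open.
Joint ranges: [-2.59, 2.59], [-0.33, 1.99], [-1.39, 1.29], [0.1, 2.45], [-1.04, 4.18], [0.21, 1.99], [-2.66, 2.66]. Speed limits (rad/s): [2.57, 2.57, 3.14, 3.14, 3.14, 3.14, 3.14].

### API

Orientations are given as [roll, pitch, yaw] about the fixed x, y, z axes, in that order (R = Rz(yaw) Ry(pitch) Rx(roll)).
In Python, from rig import r, optics, search_frame gives the robot as it stands. The module is installed in compiled form; this text tells all that it offers.
- The arm moves only by the tool servo_tool, never from a script. Its argument "deltas" is text: rows parted by semicolons, each of 7 numbers parted by spaces: the shift along the tool's x, y, z in mm, then the turn, a rotation vector about the tool's x, y, z in rad, then the opening, from 0 (shut) to 1 (fully open). In form: dx dy dz ax ay az hand; .... A call has 1 to 12 rows; each row shifts and turns the pose as measured when the row begins, along the tool's axes as they then stand; what a row does not reach is not made up. A row lasts 1/10 s, in which the tool goes at most 50 mm and 8.59 degrees, less where a joint would pass 70% of its speed; a pose out of reach is approached as far as the arm can. A call with a gripper value outside its range is refused whole. The fingers move at their own pace and stop on an object; "newtons" is the grip in N (left out, the last holds). Time passes only in rows, so rows that do not move let the fingers close. It gives the time, the measured TCP pose, the force and the opening at its end, in the units of the state.
- r.state(): the state, without advancing time (a new reading comes with each control period).
- optics.grab_frame(name): name is "scene" or "top" or "wrist"; returns a dict with "frame" (400x640x3 uint8, red, green, blue), "fx", "fy", "cx", "cy" (pixels), "k1" (the pictures are not rectified: a ray, as slopes to the right and down, at radius r is drawn at 1 + k1 r^2 times it, then the intrinsics apply), "world_to_cam" (4x4, takes a point from world to camera coordinates). Camera axes: x right, y up, looking along -z (the intrinsics and any distortion apply to the point x, -y, -z); pixel columns grow to the right and rows downward; lengths in mm; the calibration is good to about 2 mm. A picture is of the moment at which its call begins. There is no depth.
- r.close_job(): hands the job in, once; it reports no verdict.
Trained networks look in the newest picture that a camera, given by its name, has taken for a name from the list of things; names that differ only in an ending like _2 or _b are one class to them, and where a whole thing is asked for, a point or a joint stands for the part that bears it (a point fixed in the world has none). Each returns a list of dicts, best first, with "p" (0 to 1); they miss things now and then, are a little off and sometimes report something else, mostly with a low value. They report only what shows in the picture. A call takes as long as a camera call. They do not tell look-alikes from the thing itself.
- search_frame(camera, name): "bbox" ([left, top, right, bottom] in pixels, round what is visible of it).
The state is a dict: "time": time; "joint_pos": joint angles; "joint_velocities": joint speeds; "joint_torque": joint torques, N m; "ee_pos": TCP position; "tool_rot": TCP orientation; "wrist_force": force on the tool from outside, world axes, zero at the start; "torque": the same for the moment, N m; "finger_gap": finger opening in mm.
Only numpy, scipy, OpenCV 4.12 (cv2) and the standard library are available. Lean on these libraries where they do the work, as an engineer would, in place of code of your own. Each camera call takes 0.05 s, during which the arm holds its last target.

### The job

Press the near edge of the console's flush door inward, gently and without forcing it, until its catch lets go and it swings wide open. Then load the cylinder cell lying in its black rest into the compartment: plain flat end compressing the spring contact, nub end tipped down in front of the fixed contact, so that it lies level and fully home. Leave the door open and do not disturb the ring, the dial gauge or the vee block.

Things in the scene. Friction and masses are not known exactly. Their poses are not given: they have to be found in the camera images.
- console: grey bench read-out fixed to the table, 210 (x) x 225 (y, -130 to +95) x 70 mm high; origin on the table under the middle of its cell compartment; x points from the door's free edge to its hinge edge (away from the robot, give or take its yaw), y left, z up. Compartment 132 x 132 mm about the origin, floor 20 mm above the table, under the door; display and keys on the deck at y below -80 mm
- door_press (a point): place to press: on the door's upper face, 15 mm in from the middle of its free edge, amid five thin black ribs. The door is a flat panel 130 x 130 x 4 mm, flush with the console's top (70 mm above the table), no handle. Here the catch springs clear 2 to 5 mm in (unlike each time, 4 to 8 N); hard stop at 6 mm (9 N); over 40 N is forcing it. It cannot be pried up
- door (a joint): angle of the door, rad: 0 shut, slightly negative pressed in (hard stop -0.055), about 2.5 fully open. Once the catch is clear and the door is let up, its spring swings it open in 2 to 3 s and it stays leaning back over the far side; withdraw upward and towards the robot
- bay (a point): where the middle of the seated cell belongs, 45 mm above the table; axes as the console's, cell along x, nub to +x. Two rails (outer faces at y -13 and +13 mm, tops 14 mm below this point) carry it 8 mm clear of the floor; beside them fingers have room to y -66 and +66 mm. Far end: fixed contact block 6 mm thick, 28 mm wide, its face 32 mm from this point, its top 9 mm above this point
- spring_face (a point): centre of the face of the spring contact at the near end of the bay: a brass plate 16 mm wide, from 14 mm below to 6 mm above this point; faces +x, slides towards -x. A housing 28 mm wide with the same top stands 18 mm behind its relaxed face. From plate to fixed contact the free gap is 55 mm, the cell 61 mm long: push back 10 to 12 mm, then tip the nub end down
- spring_contact (a joint): how far the spring contact is pushed back, m: 0 relaxed, 0.014 at its stop; 1.5 N to start, 0.5 N per mm, so 4.5 N at the seated 6 mm.
- cell_center (a point): middle of the loose cell: a plain metal cylinder 34 mm in diameter, 58 mm long, with a brass nub 12 mm in diameter and 3 mm long on one end (61 mm overall, this point half-way along the 61 mm), about 130 g. Its x axis runs along it and points to the nub. It starts lying level in its rest, this point 25 mm above the table; it may be rolled about x
- cell_nub (a point): tip of the cell's nub, 30.5 mm from its middle
- rest: fixed black rest under the cell, 84 x 26 x 11 mm, narrower than the cell, so that fingers can reach down both sides of it; origin on the table under its middle, x along the cell
- ring_gauge: loose steel ring, 68 mm outside, 40 mm hole, 22 mm high, origin under its middle; leave alone
- dial: loose round dial gauge lying on its back, 58 mm in diameter and 20 mm high, 12 mm stem and 80 mm spindle reach; origin under its middle; leave alone
- vee_block: loose steel vee block, 60 x 48 x 40 mm, origin under its middle; leave alone
- door_hinge (a point): middle of the door's hinge line, which runs along the console's y axis, 65 mm beyond the console's origin, 68 mm above the table
There are look-alikes about, which are no part of the job. What is shaped like the part that bears cell_center but turquoise is not meant.

How it is judged (in metres and radians):
On the way, in this order (a step that is already met when the one before it is completed fails the run):
1. the door is pressed in past its catch point (value of joint door below -0.013 rad).
2. the door has swung wide open (value of joint door above 1.9 rad), for 0.2 s.
3. the flat end of the cell pushes the spring contact back by at least 5 mm (value of joint spring_contact above 0.005 m), for 0.05 s.
4. the cell lies in the bay, nub at the fixed contact (distance between cell_center and bay below 0.004 m and x of cell_nub in the frame of bay above 0.025 m), for 0.2 s.
At the end, for the whole second after the job is handed in: The door stands open (more than 1.9 rad); the cell is released and at rest in the bay, its middle within 4 mm of the seated place, its axis within 0.08 rad of the bay's, nub at the far fixed contact, flat end holding the spring contact at least 4 mm back (all of step 4 and value of joint door above 1.9 rad and angle between the x axis of cell_center and the x axis of bay, either way round below 0.08 rad and value of joint spring_contact above 0.004 m and linear speed of cell below 0.01 m/s); the robot touches nothing.
It fails at once if the door is forced: pushed with more than 40 N (contact force between door and anything else above 40 N).
It fails at once if the ring is moved by more than 20 mm (distance of ring_gauge from where it was at the start of the episode above 0.02 m).
It fails at once if the dial gauge is moved by more than 20 mm (distance of dial from where it was at the start of the episode above 0.02 m).
It fails at once if the vee block is moved by more than 20 mm (distance of vee_block from where it was at the start of the episode above 0.02 m).
It also fails if it takes over 67 s, if anything falls off the work surface, if the arm or the gripper's body presses on something with over 40 N, if the wrist force passes 120 N, or if a joint passes its speed limit or range.

## Working session

There is one attempt and no reset: what is moved stays moved. The work goes in short steps, Python scripts to look and compute and a tool call to move; the robot and the scene stay as the last step left them, time stands still between calls to the robot, and variables do not carry over. Pictures are saved under pics/ and viewed, and the job is handed in when it is done.

Besides the shell and the picture viewer there is one more tool, called after ">>>" by a JSON object that holds its "fn" and its "kwargs", one argument or row to a line. servo_tool: Moves the arm, as the interface text tells. Its arguments: {"type":"object","properties":{"deltas":{"type":"string"},"newtons":{"type":"number"}},"required":["deltas"]}

```bash
mkdir -p pics
cat > h.py <<'E'
from rig import r, optics, search_frame
import numpy as np, cv2
from scipy.spatial.transform import Rotation as R
def grab(cam,fn=None):
    f=optics.grab_frame(cam)
    if fn: cv2.imwrite('pics/'+fn,cv2.cvtColor(f['frame'],cv2.COLOR_RGB2BGR))
    return f
def proj(f,P):
    P=np.atleast_2d(P).astype(float); W=np.array(f['world_to_cam'])
    c=P@W[:3,:3].T+W[:3,3]
    a=c[:,0]/-c[:,2]; b=-c[:,1]/-c[:,2]
    s=1+f['k1']*(a*a+b*b)
    return np.c_[f['fx']*a*s+f['cx'],f['fy']*b*s+f['cy']]
def ray(f,uv):
    d=np.array([(uv[0]-f['cx'])/f['fx'],(uv[1]-f['cy'])/f['fy']]); p=d.copy()
    for _ in range(30): p=d/(1+f['k1']*(p@p))
    W=np.array(f['world_to_cam']); Rm=W[:3,:3]; o=-Rm.T@W[:3,3]
    return o,Rm.T@np.array([p[0],-p[1],-1])
def atz(f,uv,z):
    o,d=ray(f,uv); return o+d*(z-o[2])/d[2]
E
python3 - <<'E'
from h import *
for c in ['scene','top','wrist']:
    f=grab(c,c+'0.png')
    W=np.array(f['world_to_cam']);print(c,f['fx'],f['k1'],-W[:3,:3].T@W[:3,3])
    for n in ['console','cell_center','rest','ring_gauge','dial','vee_block','door']:
        for q in search_frame(c,n)[:3]: print(n,np.round(q['bbox']),round(q['p'],2))
print(r.state())
E
```

```text
scene 442.2633946165762 -0.018389487514294638 [1138.58729261  567.83969298  787.26426698]
console [254. 176. 368. 265.] 0.84
cell_center [419. 257. 452. 278.] 0.95
cell_center [385. 237. 411. 257.] 0.7
cell_center [452. 232. 474. 258.] 0.53
rest [256. 174. 371. 268.] 0.64
rest [421. 258. 448. 276.] 0.37
ring_gauge [393. 301. 421. 337.] 0.62
ring_gauge [213. 166. 243. 193.] 0.18
dial [269. 159. 308. 170.] 0.68
vee_block [214. 166. 240. 194.] 0.74
door [281. 189. 349. 232.] 0.81
top 390.7571496751983 -0.00563481894375973 [ 340.33480429  -78.1073622  1012.14692875]
console [208. 216. 231. 236.] 0.72
console [294. 136. 395. 231.] 0.67
cell_center [207. 211. 231. 236.] 0.78
cell_center [250. 212. 276. 234.] 0.63
cell_center [204. 256. 225. 282.] 0.63
ring_gauge [194. 155. 221. 181.] 0.96
dial [441. 218. 471. 250.] 0.93
dial [192. 155. 218. 182.] 0.18
vee_block [455. 146. 488. 176.] 0.79
door [311. 154. 364. 210.] 0.6
wrist 312.6802693603823 0.009629769670332687 [226.15393909 640.57286262 374.76166377]
cell_center [ 48. 303.  92. 338.] 0.82
cell_center [124. 385. 136. 399.] 0.53
rest [137. 386. 143. 400.] 0.47
{'time': 1.2, 'joint_pos': array([-1.14890278,  0.46863278, -0.04858647,  1.53252719,  0.02413915,
        1.14100574, -0.08228169]), 'joint_velocities': array([-0.00024334, -0.0014028 ,  0.00016353,  0.00042674, -0.00201784,
       -0.00127018,  0.00110908]), 'joint_torque': array([-2.58443433e-04, -5.10175681e+01, -4.68615408e-02, -2.38024628e+01,
        1.07581264e-02,  8.01523256e-04,  1.49087901e-05]), 'ee_pos': array([294.06020212, 607.58087296, 404.70117028]), 'tool_rot': array([3.14157932e+00, 4.42251897e-06, 2.69083222e+00]), 'wrist_force': array([ 0.49251565, -0.26134922, -0.45795156]), 'torque': array([-0.04471507, -0.02503365, -0.01902431]), 'finger_gap': 85.23499341400877}
```

View pics/scene0.png

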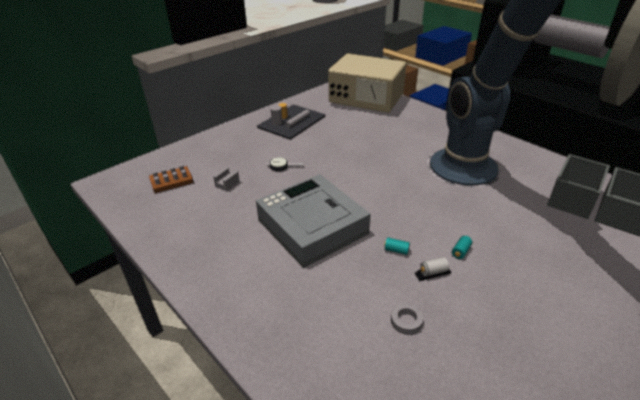

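View pics/top0.png

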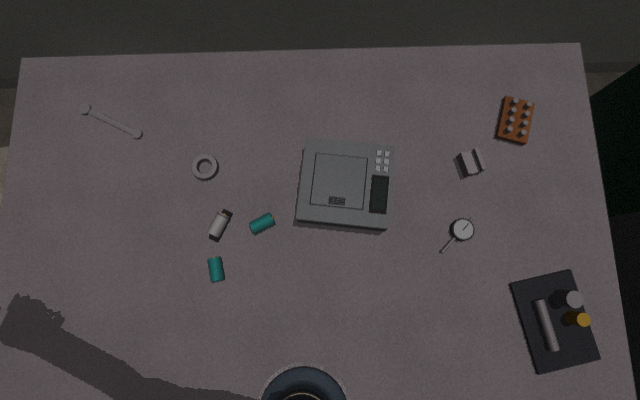

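Run:
```python
import cv2
a=cv2.imread('pics/top0.png'); 
cv2.imwrite('pics/top0c.png',cv2.resize(a[200:290,190:290],None,fx=6,fy=6,interpolation=cv2.INTER_CUBIC))
cv2.imwrite('pics/top0d.png',cv2.resize(a[130:240,285:405],None,fx=5,fy=5,interpolation=cv2.INTER_CUBIC))
a=cv2.imread('pics/scene0.png'); 
cv2.imwrite('pics/scene0c.png',cv2.resize(a[210:300,370:490],None,fx=6,fy=6,interpolation=cv2.INTER_CUBIC))
```

```text
(no output)
```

View pics/top0c.png

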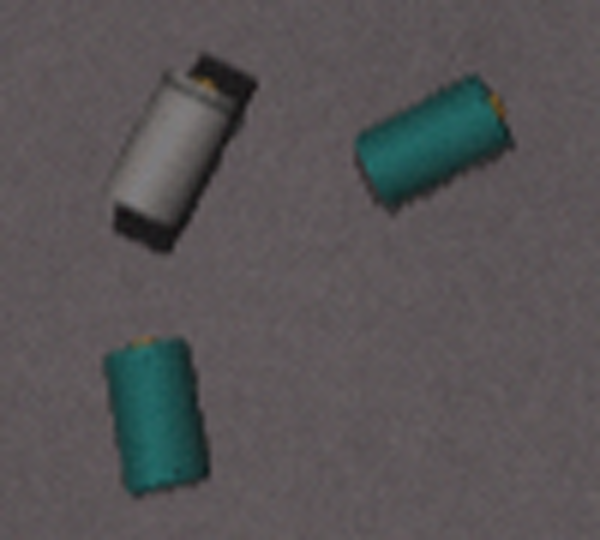

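View pics/top0d.png

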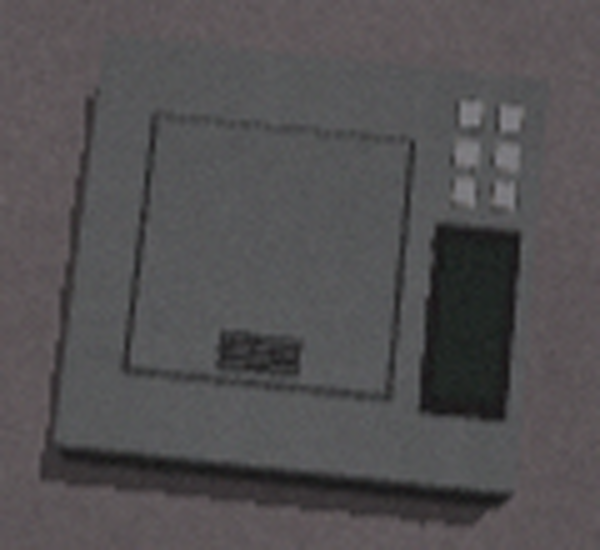

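View pics/scene0c.png

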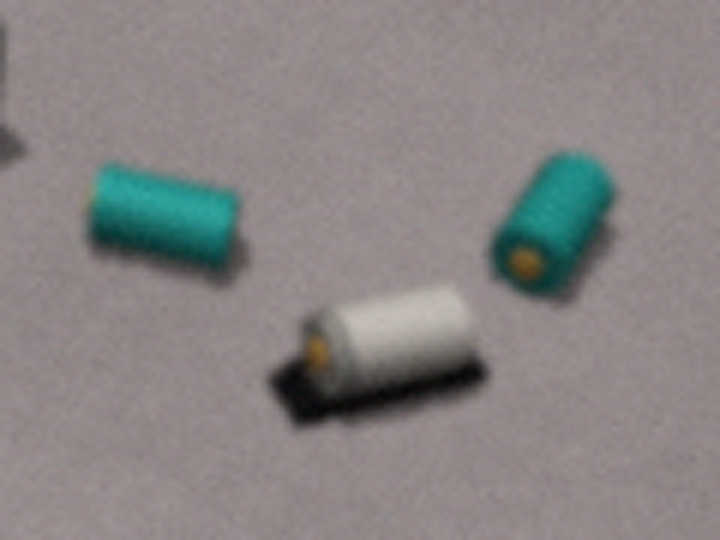

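Run:
```python
from h import *
f=grab('top'); 
def c(p,s,ox,oy): return ((p[0]+.5)/s-.5+ox,(p[1]+.5)/s-.5+oy)
D={k:atz(f,c(p,5,285,130),70)[:2] for k,p in dict(nl=(125,372),nr=(389,396),fl=(155,115),fr=(413,140)).items()}
print(D); 
A=np.array(list(D.values())); print('centre',A.mean(0))
v=(D['fl']-D['nl'])+(D['fr']-D['nr']);w=(D['nl']-D['nr'])+(D['fl']-D['fr'])
print(np.linalg.norm(v)/2,np.linalg.norm(w)/2,np.arctan2(v[1],v[0]),np.arctan2(-w[0],w[1]))
for p in [(172,70),(240,100),(112,203),(180,215),(205,82)]: print(p,atz(f,c(p,6,190,200),25)[:2])
# scene cross-check of nub
a=grab('scene'); print('nub scene',atz(a,c((316,353),6,370,210),25))
# door corners in scene predicted
th=np.arctan2(v[1],v[0]);print(proj(a,np.array([[x[0],x[1],70] for x in A])))
```

```text
{'nl': array([495.99640872, -26.60167614]), 'nr': array([ 480.84098185, -154.99553371]), 'fl': array([626.10244695, -43.60584116]), 'fr': array([ 609.6365694 , -172.22365629])}
centre [553.14410173 -99.35667682]
130.57746871432514 129.47481106249958 -0.13145868111641842 -0.12241927393024538
(172, 70) [490.66616877 209.88592049]
(240, 100) [477.03966523 180.503537  ]
(112, 203) [434.61293387 233.63419719]
(180, 215) [428.84677401 204.70499923]
(205, 82) [485.14345513 195.63498479]
nub scene [479.31016647 192.02128113  25.        ]
[[350.85174071 214.32420493]
 [320.9413031  190.50134256]
 [308.34762145 234.84303387]
 [280.28121458 208.05419809]]
```

```bash
cat >> h.py <<'E'
def todelta(P,rpy=None,Rm=None):
    s=r.state(); R0=R.from_euler('xyz',s['tool_rot']); 
    d=R0.inv().apply(np.array(P)-s['ee_pos'])
    R1=Rm if Rm is not None else R.from_euler('xyz',rpy)
    w=(R0.inv()*R1).as_rotvec()
    print('t',round(s['time'],2),'pos',np.round(s['ee_pos'],1),'rpy',np.round(s['tool_rot'],3),'F',np.round(s['wrist_force'],1),'gap',round(s['finger_gap'],1))
    print('need tool d',np.round(d,1),'rot',np.round(w,3)); return d,w
E
python3 - <<'E'
from h import *
d,w=todelta([530,-95,405],[np.pi,0,np.pi-.127]); print(d/20,w/20)
E
```

```text
t 1.3 pos [294.1 607.6 404.7] rpy [ 3.141 -0.     2.691] F [ 0.2 -0.2 -0.5] gap 85.6
need tool d [-5.185e+02 -5.296e+02 -3.000e-01] rot [ 0.     0.    -0.324]
[-2.59228989e+01 -2.64795551e+01 -1.60490541e-02] [ 5.35367445e-06  9.77877001e-08 -1.61906115e-02]
```

>>> {"fn": "servo_tool", "kwargs": {
  "deltas": "-26 -26.5 0 0 0 0 0;-26 -26.5 0 0 0 0 0;-26 -26.5 0 0 0 0 0;-26 -26.5 0 0 0 0 0;-26 -26.5 0 0 0 0 0;-26 -26.5 0 0 0 0 0;-26 -26.5 0 0 0 0 0;-26 -26.5 0 0 0 0 0;-26 -26.5 0 0 0 0 0;-26 -26.5 0 0 0 0 0"
}}

```text
time: 2.3
ee_pos: [414.5, 248.6, 403.7]
tool_rot: [3.136, -0.002, 2.703]
wrist_force: [0.3, -0.2, 0.8]
finger_gap: 0.1
```

Run:
```python
from h import *
d,w=todelta([530,-95,405],[np.pi,0,np.pi-.127]); print(d/20,w/20)
grab('wrist','w1.png')
```

```text
t 2.3 pos [414.5 248.6 403.7] rpy [ 3.136e+00 -2.000e-03  2.703e+00] F [ 0.3 -0.2  0.8] gap 0.1
need tool d [-250.6 -262.    -3.4] rot [ 0.006 -0.001 -0.312]
[-12.52969323 -13.09796116  -0.16792449] [ 3.06178063e-04 -6.12205367e-05 -1.55918313e-02]
```

View pics/w1.png

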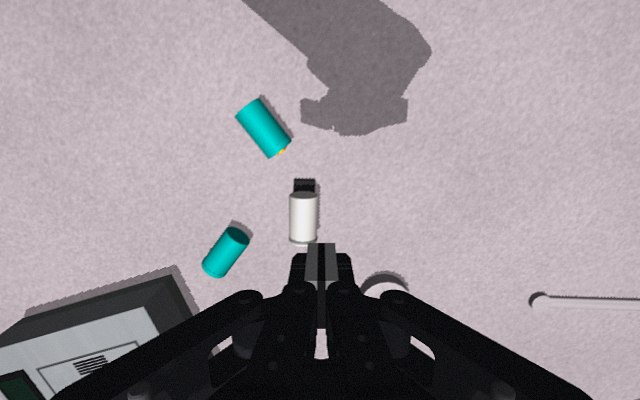

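>>> {"fn": "servo_tool", "kwargs": {
  "deltas": "-25 -26.2 0 0 0 0 0;-25 -26.2 0 0 0 0 0;-25 -26.2 0 0 0 0 0;-25 -26.2 0 0 0 0 0;-25 -26.2 0 0 0 0 0;-25 -26.2 0 0 0 0 0;-25 -26.2 0 0 0 0 0;-25 -26.2 0 0 0 0 0;-25 -26.2 0 0 0 0 0;-10 -14 0 0 0 -0.1 0;0 0 0 0 0 -0.1 0;0 0 0 0 0 -0.1 0"
}}

```text
time: 3.55
ee_pos: [524.5, -100.0, 406.1]
tool_rot: [3.137, 0.01, 2.999]
wrist_force: [-0.4, 0.1, -0.5]
finger_gap: -0.1
```

Run:
```python
from h import *
d,w=todelta([503.5,-93,270],[np.pi,0,np.pi-.127])
f=grab('wrist','w2.png')
print(search_frame('wrist','door_press')[:3])
```

```text
t 3.55 pos [ 524.5 -100.   406.1] rpy [3.137 0.01  2.999] F [-0.4  0.1 -0.5] gap -0.1
need tool d [ 23.2   3.4 135.9] rot [ 0.004  0.01  -0.015]
[{'bbox': [258.0, 140.1, 392.3, 260.1], 'p': 0.67}]
```

View pics/w2.png

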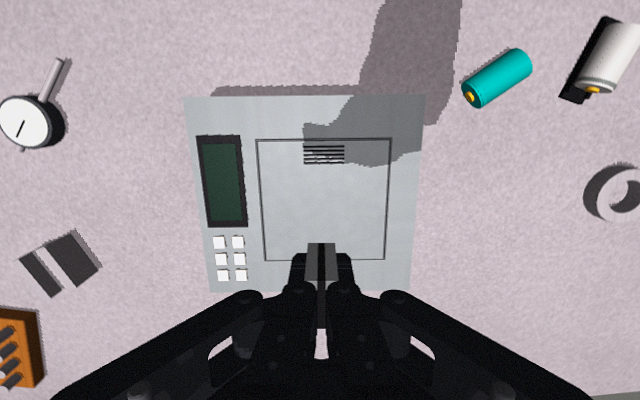

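Run:
```python
from h import *
f=grab('wrist')
A=np.array([atz(f,p,70)[:2] for p in [(391,139),(257,140),(385,259),(265,260)]])
print(A,A.mean(0)); v=A[2]-A[0]+A[3]-A[1]; w=A[0]-A[1]+A[2]-A[3]
print(np.linalg.norm(v)/2,np.linalg.norm(w)/2,np.arctan2(v[1],v[0]),np.arctan2(-w[0],w[1]))
O=np.array([atz(f,p,70)[:2] for p in [(426,95),(184,96)]]);o=O[0]-O[1];print(O,np.linalg.norm(o),np.arctan2(-o[0],o[1]))
print('press',atz(f,(324,153),70))
for p in [(610,20),(640,25),(573,85),(619,96),(595,90)]: print(atz(f,p,25)[:2])
```

```text
[[ 498.05934719  -25.94911154]
 [ 480.2245734  -154.22480622]
 [ 627.2195667   -42.29814673]
 [ 609.11298871 -172.51982779]] [553.654119   -98.74797307]
130.18190023659278 130.4920246871492 -0.1334559903851151 -0.13815380381577835
[[ 462.50455528    9.12214566]
 [ 431.14085359 -212.4125146 ]] 223.7437987496991 -0.14064002950146123
press [502.07270511 -91.96397453  70.        ]
[420.75486892 205.62364399]
[429.75420251 235.3688758 ]
[477.12014135 176.36340544]
[495.58647826 225.3416535 ]
[485.63987696 199.65822203]
```

Run:
```python
from h import *
todelta([504,-92.3,252],[np.pi,0,np.pi-.134])
```

```text
t 3.7 pos [524.4 -99.3 406.1] rpy [3.137 0.01  2.995] F [ 0.2 -0.  -0.6] gap -0.1
need tool d [ 22.7   3.2 153.9] rot [ 0.005  0.01  -0.013]
```

>>> {"fn": "servo_tool", "kwargs": {
  "deltas": "8 1 30 0.005 0.01 -0.013 0;7 1 30 0 0 0 0;7 1 30 0 0 0 0;0 0 30 0 0 0 0;0 0 20 0 0 0 0;0 0 10 0 0 0 0;0 0 0 0 0 0 0"
}}

```text
time: 4.4
ee_pos: [504.8, -89.4, 253.6]
tool_rot: [3.14, 0.007, 2.999]
wrist_force: [0.9, 0.2, -0.1]
finger_gap: 0.1
```

Run:
```python
from h import *
todelta([504,-92.3,245],[np.pi,0,np.pi-.134])
grab('wrist','w3.png')
```

```text
t 4.4 pos [504.8 -89.4 253.6] rpy [3.14  0.007 2.999] F [ 0.9  0.2 -0.1] gap 0.1
need tool d [ 0.5 -3.   8.5] rot [ 0.002  0.007 -0.009]
```

View pics/w3.png

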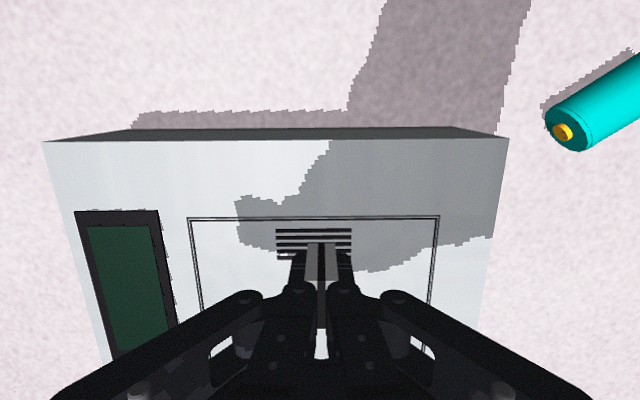

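>>> {"fn": "servo_tool", "kwargs": {
  "deltas": "1 -2.5 3 0 0.007 0 0;0 0 3 0 0 0 0;0 0 2 0 0 0 0;0 0 1 0 0 0 0"
}}

```text
time: 4.85
ee_pos: [505.4, -92.2, 248.1]
tool_rot: [3.139, 0.008, 2.998]
wrist_force: [1.0, 0.1, 0.7]
finger_gap: 0.0
```

>>> {"fn": "servo_tool", "kwargs": {
  "deltas": "0 0 3 0 0 0 0;0 0 2 0 0 0 0;0 0 1.5 0 0 0 0;0 0 1.5 0 0 0 0"
}}

```text
time: 5.25
ee_pos: [505.8, -92.4, 240.9]
tool_rot: [3.138, 0.009, 2.998]
wrist_force: [-2.3, -0.1, 5.8]
finger_gap: -0.1
```

>>> {"fn": "servo_tool", "kwargs": {
  "deltas": "0 0 1.5 0 0 0 0;0 0 1 0 0 0 0"
}}

```text
time: 5.45
ee_pos: [505.8, -92.5, 239.3]
tool_rot: [3.138, 0.009, 2.998]
wrist_force: [-2.7, 0.3, 7.1]
finger_gap: 0.1
```

>>> {"fn": "servo_tool", "kwargs": {
  "deltas": "0 0 1.5 0 0 0 0;0 0 1 0 0 0 0"
}}

```text
time: 5.65
ee_pos: [505.8, -92.6, 238.1]
tool_rot: [3.137, 0.009, 2.997]
wrist_force: [-2.9, -0.1, 9.4]
finger_gap: 0.3
```

>>> {"fn": "servo_tool", "kwargs": {
  "deltas": "0 0 1.2 0 0 0 0;0 0 1 0 0 0 0"
}}

```text
time: 5.85
ee_pos: [505.9, -92.8, 237.4]
tool_rot: [3.136, 0.008, 2.997]
wrist_force: [-2.7, 0.3, 9.6]
finger_gap: -0.3
```

Past the 5 mm mark; withdraw up and back.

>>> {"fn": "servo_tool", "kwargs": {
  "deltas": "5 0 -6 0 0 0 0;25 0 -12 0 0 0 0;35 0 -25 0 0 0 0;30 0 -40 0 0 0 0;20 0 -40 0 0 0 0;0 0 -30 0 0 0 0;0 0 -10 0 0 0 0;0 0 0 0 0 0 0"
}}

```text
time: 6.65
ee_pos: [386.2, -76.4, 404.1]
tool_rot: [3.136, 0.014, 2.997]
wrist_force: [-0.1, -0.2, -0.1]
finger_gap: 0.1
```

Run:
```python
from h import *
todelta([504,-92.3,245],[np.pi,0,np.pi-.134])
grab('wrist','w4.png')
```

```text
t 6.65 pos [386.2 -76.4 404.1] rpy [3.136 0.014 2.997] F [-0.1 -0.2 -0.1] gap 0.1
need tool d [-116.6    0.3  160.8] rot [ 0.006  0.014 -0.01 ]
```

View pics/w4.png

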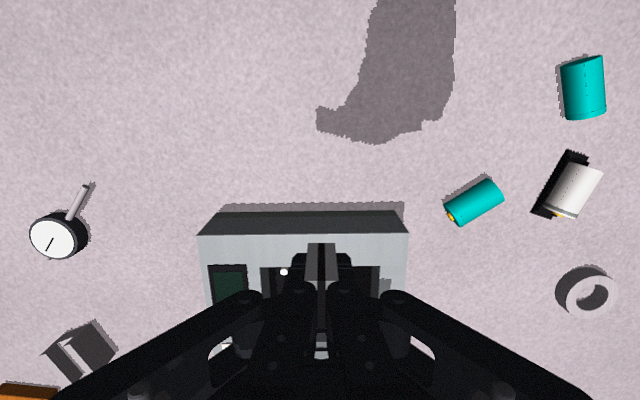

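Run:
```python
from h import *
d,w=todelta([510,185,330],[np.pi,0,2.71])
```

```text
t 6.7 pos [386.2 -76.4 403.4] rpy [3.136 0.013 2.997] F [ 0.  -1.2  0.4] gap -0.0
need tool d [-84.  276.1  76. ] rot [0.007 0.012 0.287]
```

>>> {"fn": "servo_tool", "kwargs": {
  "deltas": "-9 28 0 0.007 0.012 0 0.8;-9 28 0 0 0 0 0.8;-9 28 0 0 0 0 0.8;-9 28 0 0 0 0 0.8;-9 28 5 0 0 0 0.8;-9 28 10 0 0 0 0.8;-9 28 15 0 0 0 0.8;-9 28 15 0 0 0 0.8;-8 28 15 0 0 0 0.8;0 0 10 0 0 0.1 0.8;0 0 0 0 0 0.1 0.8;0 0 0 0 0 0.087 0.8"
}}

```text
time: 7.9
ee_pos: [504.1, 169.7, 309.2]
tool_rot: [-3.12, -0.02, 2.695]
wrist_force: [-0.2, -0.2, -0.0]
finger_gap: 68.4
```

Run:
```python
from h import *
todelta([510,185,330],[np.pi,0,2.71])
f=grab('wrist','w5.png'); 
print([(np.round(q['bbox'],1),q['p']) for q in search_frame('wrist','cell_center')[:3]],[(np.round(q['bbox'],1),q['p']) for q in search_frame('wrist','cell_nub')[:3]])
grab('scene','s5.png')
```

```text
t 7.9 pos [504.1 169.7 309.2] rpy [-3.12  -0.02   2.695] F [-0.2 -0.2 -0. ] gap 68.4
need tool d [  1.8  15.9 -21.1] rot [-0.022 -0.021 -0.015]
[(array([327.4,  92.7, 374.2, 172.6]), 0.72), (array([199.5, 150.3, 266.9, 223.6]), 0.6), (array([273.2,   1. , 333.5,  35.3]), 0.58)] [(array([326.4,  91.4, 373.5, 173.6]), 0.88), (array([196.5, 147.1, 265.7, 222.6]), 0.72), (array([271.7,   0. , 335. ,  37.9]), 0.67)]
```

View pics/w5.png

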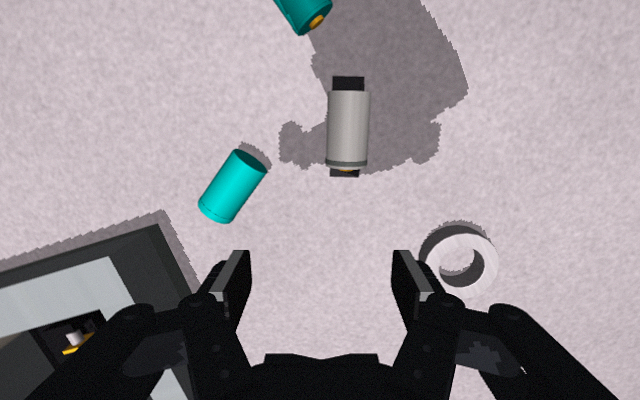

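View pics/s5.png

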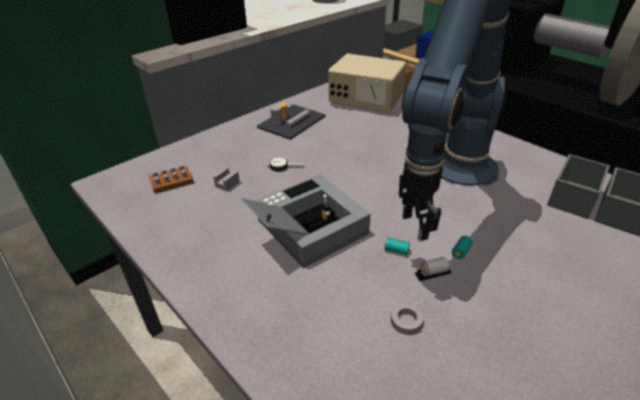

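Run:
```python
from h import *
import cv2
f=grab('wrist')
im=cv2.cvtColor(f['frame'],cv2.COLOR_RGB2BGR)
cv2.imwrite('pics/w5c.png',cv2.resize(im[65:190,290:410],None,fx=5,fy=4.8,interpolation=cv2.INTER_CUBIC))
a=[atz(f,p,11)[:2] for p in [(334,76),(364,77),(330,177),(359,177)]]; print(a,np.mean(a,0))
b=[atz(f,p,25)[:2] for p in [(328.5,94),(369.5,94),(326,163),(367,164)]]; print(b,np.mean(b,0))
L=b[2]-b[0];print(np.arctan2(L[1],L[0])); L=b[3]-b[1];print(np.arctan2(L[1],L[0]))
W=np.array(f['world_to_cam']);print(-W[:3,:3].T@W[:3,3])
```

```text
[array([415.6989923 , 216.08514553]), array([426.75110163, 237.64853809]), array([490.01592998, 178.27343902]), array([500.82631879, 201.47960993])] [458.32308567 208.37168314]
[array([426.7609415, 206.0216344]), array([440.36633774, 234.80964697]), array([475.03250202, 181.41044851]), array([490.13657325, 211.77987167])] [458.07408863 208.50540039]
-0.4714953839547449
-0.4333829076790419
[435.25576864 201.16043028 282.10980693]
```

View pics/w5c.png

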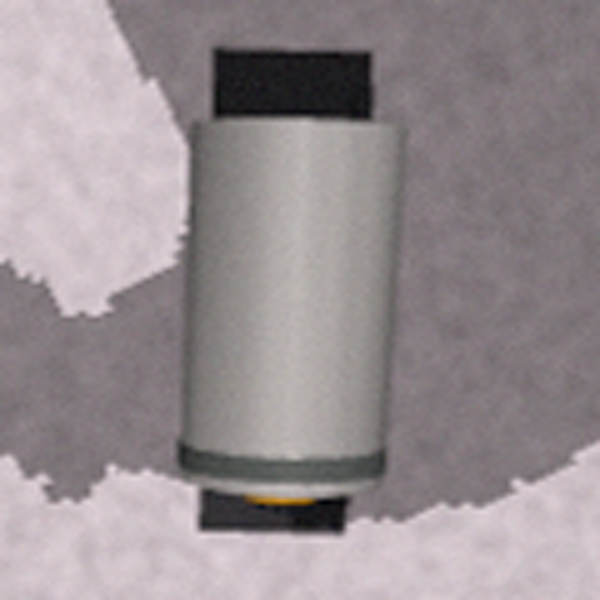

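Run:
```python
from h import *
todelta([458.2,208.4,260],[np.pi,0,2.687])
```

```text
t 8.15 pos [504.3 169.1 311.1] rpy [-3.122 -0.019  2.7  ] F [ 0.7  0.8 -0.7] gap 68.0
need tool d [57.6 16.8 51.8] rot [-0.02  -0.019  0.013]
```

>>> {"fn": "servo_tool", "kwargs": {
  "deltas": "15 4 10 -0.02 -0.019 0.013 0.8;15 4 13 0 0 0 0.8;15 4 13 0 0 0 0.8;12 4 13 0 0 0 0.8;0 0 0 0 0 0 0.8;0 0 0 0 0 0 0.8"
}}

```text
time: 8.75
ee_pos: [460.2, 207.6, 262.0]
tool_rot: [3.137, 0.005, 2.689]
wrist_force: [0.3, 0.5, 0.1]
finger_gap: 68.2
```

Run:
```python
from h import *
todelta([458.2,208.4,178],[np.pi,0,2.687])
grab('wrist','w6.png')
```

```text
t 8.75 pos [460.2 207.6 262. ] rpy [3.137 0.005 2.689] F [0.3 0.5 0.1] gap 68.2
need tool d [ 2.6 -0.6 84. ] rot [0.005 0.005 0.002]
```

View pics/w6.png

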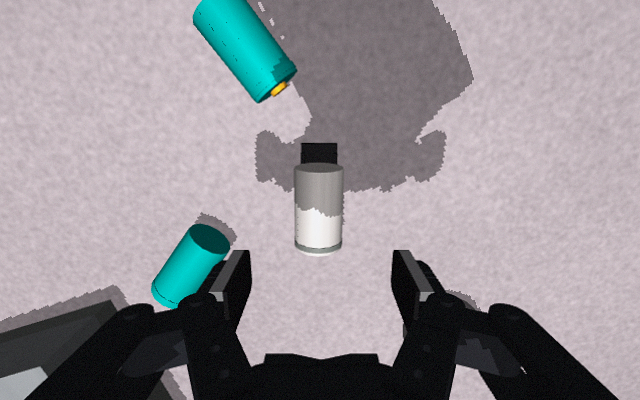

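>>> {"fn": "servo_tool", "kwargs": {
  "deltas": "2 -0.5 20 0.005 0.005 0 0.65;0 0 20 0 0 0 0.65;0 0 20 0 0 0 0.65;0 0 15 0 0 0 0.65;0 0 7 0 0 0 0.65;0 0 0 0 0 0 0.65"
}}

```text
time: 9.4
ee_pos: [465.2, 205.5, 182.8]
tool_rot: [3.131, 0.009, 2.683]
wrist_force: [0.4, -0.6, 1.2]
finger_gap: 55.6
```

Run:
```python
from h import *
todelta([458.2,208.4,178],[np.pi,0,2.687])
grab('wrist','w7.png')
```

```text
t 9.4 pos [465.2 205.5 182.8] rpy [3.131 0.009 2.683] F [ 0.4 -0.6  1.2] gap 55.6
need tool d [ 7.6 -0.6  4.7] rot [ 0.01   0.009 -0.004]
```

View pics/w7.png

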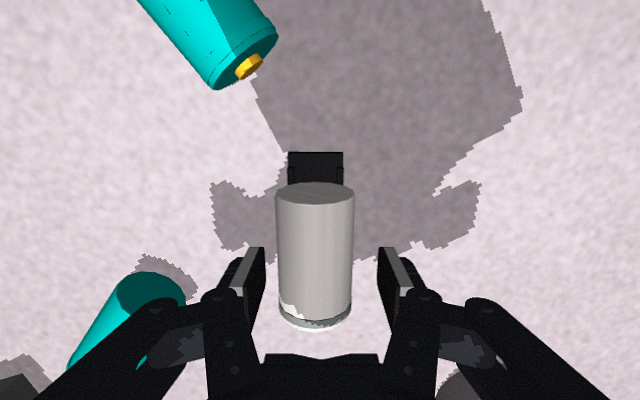

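>>> {"fn": "servo_tool", "kwargs": {
  "deltas": "7 -0.5 3 0.01 0.01 -0.004 0.65;1 0 1 0 0 0 0.65;0 0 0 0 0 0 0.65"
}}

```text
time: 9.75
ee_pos: [458.4, 209.1, 181.1]
tool_rot: [3.138, 0.001, 2.687]
wrist_force: [-0.1, -0.3, 0.0]
finger_gap: 55.4
```

Run:
```python
from h import *
todelta([458.2,208.4,178],[np.pi,0,2.687])
```

```text
t 9.75 pos [458.4 209.1 181.1] rpy [3.138e+00 1.000e-03 2.687e+00] F [-0.1 -0.3  0. ] gap 55.4
need tool d [-0.1 -0.8  3.1] rot [0.004 0.001 0.   ]
```

>>> {"fn": "servo_tool", "kwargs": {
  "deltas": "0 -1.2 3 0.004 0 0 0.65;0 0 1 0 0 0 0.65;0 0 0 0 0 0 0.55"
}}

```text
time: 10.05
ee_pos: [457.9, 208.3, 177.5]
tool_rot: [3.141, 0.002, 2.688]
wrist_force: [-0.5, -0.0, -0.2]
finger_gap: 46.7
```

Run:
```python
from h import *
todelta([458.2,208.4,178],[np.pi,0,2.687])
grab('wrist','w8.png')
```

```text
t 10.05 pos [457.9 208.3 177.5] rpy [3.141e+00 2.000e-03 2.688e+00] F [-0.5 -0.  -0.2] gap 46.7
need tool d [-0.2  0.2 -0.5] rot [0.001 0.002 0.001]
```

View pics/w8.png

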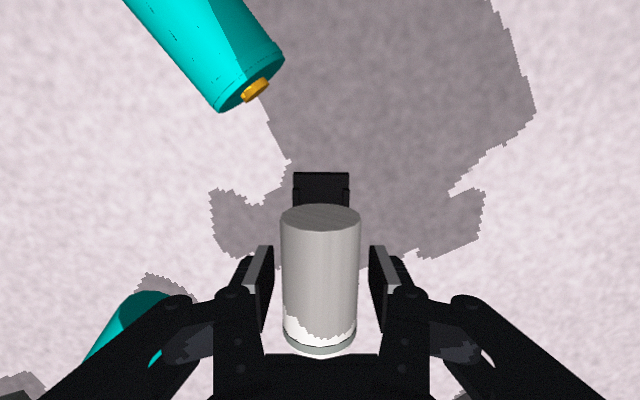

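>>> {"fn": "servo_tool", "kwargs": {
  "deltas": "0 0 0 0 0 0 0;0 0 0 0 0 0 0;0 0 0 0 0 0 0;0 0 0 0 0 0 0;0 0 0 0 0 0 0",
  "newtons": 60
}}

```text
time: 10.6
ee_pos: [457.9, 208.0, 177.8]
tool_rot: [-3.142, 0.002, 2.687]
wrist_force: [-0.7, -0.2, 0.7]
finger_gap: 32.6
```

>>> {"fn": "servo_tool", "kwargs": {
  "deltas": "0 0 -10 0 0 0 0;0 0 -20 0 0 0 0;0 0 -30 0 0 0 0;0 0 -30 0 0 0 0;0 0 -10 0 0 0 0;0 0 0 0 0 0 0"
}}

```text
time: 11.2
ee_pos: [457.0, 207.9, 281.4]
tool_rot: [-3.139, -0.0, 2.688]
wrist_force: [-0.1, 0.1, -2.2]
finger_gap: 32.3
```

Run:
```python
from h import *
todelta([553.5,-99,320],[np.pi,0,np.pi-.134])
grab('wrist','w9.png')
```

```text
t 11.2 pos [457.  207.9 281.4] rpy [-3.139 -0.     2.688] F [-0.1  0.1 -2.2] gap 32.3
need tool d [-221.3 -233.7  -38. ] rot [-0.003 -0.    -0.32 ]
```

View pics/w9.png

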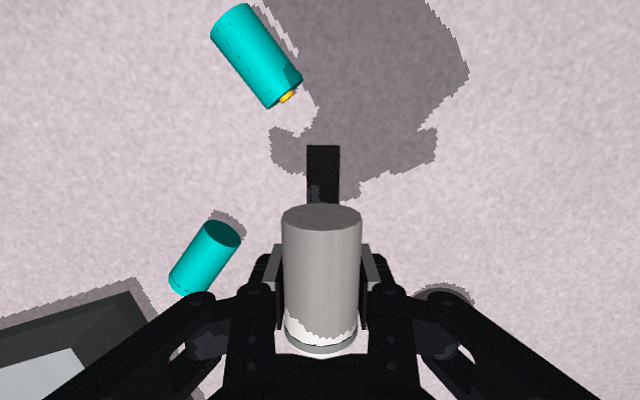

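Run:
```python
from h import *
f=grab('wrist')
s=r.state(); R0=R.from_euler('xyz',s['tool_rot']); p=s['ee_pos']
th=np.linspace(0,2*np.pi,60)
for dx in (-2,0,2,4):
  for dz in (150,152.8,156):
    rim=np.c_[np.full(60,28.5*1+2+dx),17*np.cos(th),dz+17*np.sin(th)]
    q=proj(f,R0.apply(rim)+p)
    print(dx,dz,q.min(0).round(1),q.max(0).round(1))
todelta([620,-108,370],[np.pi,0,np.pi-.134])
```

```text
-2 150 [277.7 205.6] [360.6 235.7]
-2 152.8 [278.6 203.7] [359.8 232.6]
-2 156 [279.6 201.6] [358.9 229.2]
0 150 [277.5 201.5] [360.8 230.6]
0 152.8 [278.4 199.6] [359.9 227.6]
0 156 [279.4 197.6] [359.  224.3]
2 150 [277.3 197.4] [361.  225.5]
2 152.8 [278.2 195.6] [360.1 222.6]
2 156 [279.2 193.7] [359.2 219.4]
4 150 [277.1 193.2] [361.2 220.3]
4 152.8 [278.  191.5] [360.3 217.5]
4 156 [279.  189.6] [359.4 214.4]
t 11.3 pos [456.6 207.7 279.8] rpy [-3.136e+00 -2.000e-03  2.688e+00] F [ 0.2 -0.5 -2.4] gap 32.4
need tool d [-285.1 -212.6  -89.6] rot [-0.005 -0.003 -0.32 ]
```

Run:
```python
import cv2
a=cv2.imread('pics/w9.png'); 
cv2.imwrite('pics/w9c.png',cv2.resize(a[190:370,260:380],None,fx=3.3,fy=3.3,interpolation=cv2.INTER_CUBIC))
```

```text
(no output)
```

View pics/w9c.png

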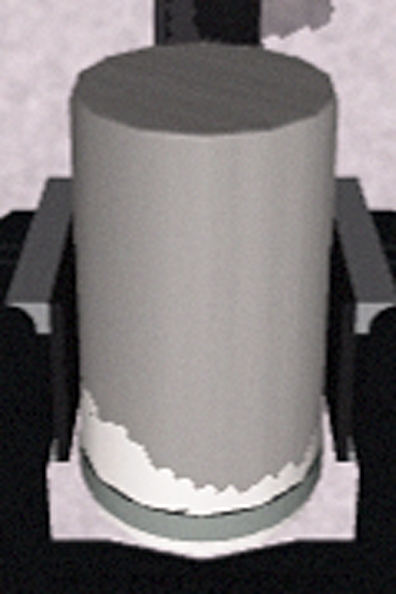

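>>> {"fn": "servo_tool", "kwargs": {
  "deltas": "-24 -18 -20 0 0 0 0;-24 -18 -30 0 0 0 0;-24 -18 -30 0 0 0 0;-24 -18 -10 0 0 0 0;-24 -18 0 0 0 0 0;-24 -18 0 0 0 0 0;-24 -18 0 0 0 0 0;-24 -18 0 0 0 0 0;-24 -18 0 0 0 0 0;-24 -18 0 0 0 0 0;-24 -18 0 0 0 0 0;-21 -15 0 0 0 0 0"
}}

```text
time: 12.5
ee_pos: [622.7, -113.9, 348.0]
tool_rot: [-3.112, -0.036, 2.7]
wrist_force: [0.0, -0.1, -0.6]
finger_gap: 32.7
```

Run:
```python
from h import *
todelta([620,-108,370],[np.pi,0,np.pi-.134])
```

```text
t 12.5 pos [ 622.7 -113.9  348. ] rpy [-3.112 -0.036  2.7  ] F [ 0.  -0.1 -0.6] gap 32.7
need tool d [  5.7   3.5 -21.9] rot [-0.024 -0.04  -0.307]
```

>>> {"fn": "servo_tool", "kwargs": {
  "deltas": "6 3 -10 -0.02 -0.04 -0.1 0;0 0 -10 0 0 -0.1 0;0 0 0 0 0 -0.1 0;0 0 0 0 0 0 0"
}}

```text
time: 12.9
ee_pos: [618.7, -113.9, 357.3]
tool_rot: [-3.128, -0.014, 3.003]
wrist_force: [-0.4, -0.1, -1.8]
finger_gap: 32.5
```

Run:
```python
from h import *
todelta([620,-108,370],[np.pi,0,np.pi-.134])
f=grab('wrist','w10.png')
grab('scene','s10.png')
for n in ['spring_face','spring_contact','door']: print(n,search_frame('wrist',n)[:2])
```

```text
t 12.9 pos [ 618.7 -113.9  357.3] rpy [-3.128 -0.014  3.003] F [-0.4 -0.1 -1.8] gap 32.5
need tool d [ -0.3   5.9 -12.8] rot [-0.013 -0.014 -0.005]
spring_face [{'bbox': [319.6, 63.4, 342.5, 86.6], 'p': 0.75}]
spring_contact [{'bbox': [322.3, 61.2, 340.4, 86.2], 'p': 0.73}]
door [{'bbox': [251.6, 194.3, 425.8, 365.1], 'p': 0.6}]
```

View pics/w10.png

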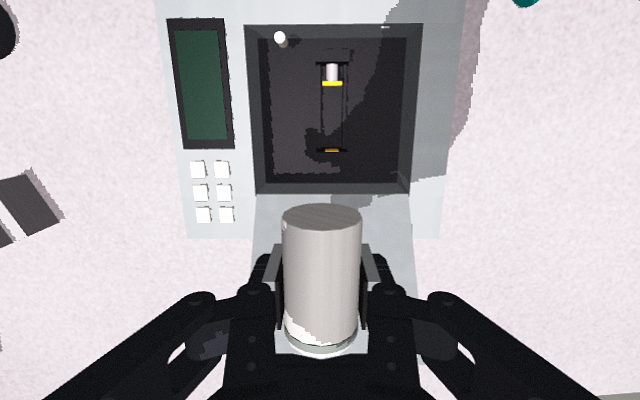

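View pics/s10.png

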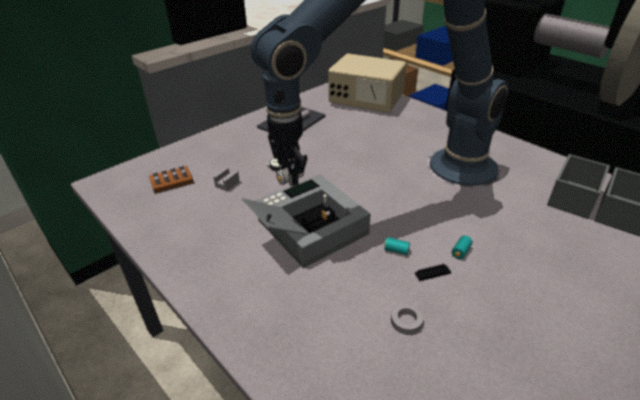

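Run:
```python
from h import *
f=grab('wrist')
im=cv2.cvtColor(f['frame'],cv2.COLOR_RGB2BGR)
c=im[10:210,230:440]; c=cv2.convertScaleAbs(c,alpha=1.6,beta=20)
cv2.imwrite('pics/w10c.png',cv2.resize(c,None,fx=3,fy=3,interpolation=cv2.INTER_CUBIC))
c=im[50:160,300:370]; c=cv2.convertScaleAbs(c,alpha=2.5,beta=20)
cv2.imwrite('pics/w10d.png',cv2.resize(c,None,fx=5,fy=5,interpolation=cv2.INTER_CUBIC))
```

```text
(no output)
```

View pics/w10c.png

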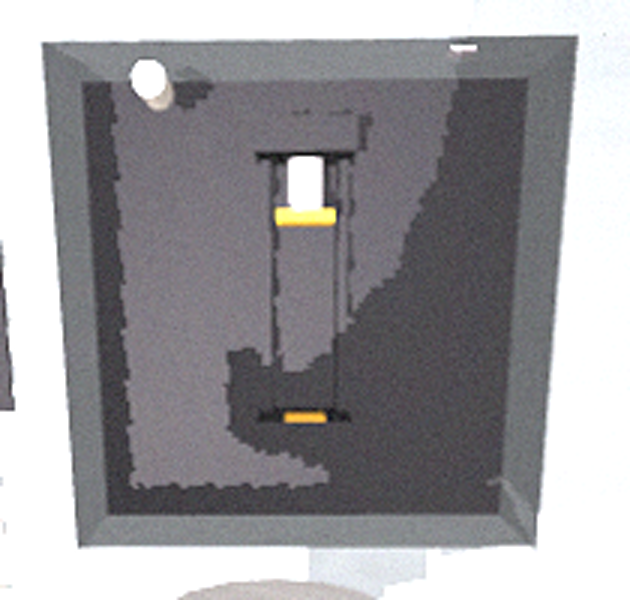

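View pics/w10d.png

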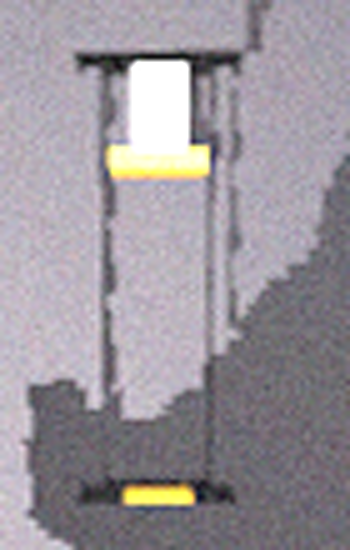

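Run:
```python
from h import *
f=grab('wrist')
def c(p,s,ox,oy): return ((p[0]+.5)/s-.5+ox,(p[1]+.5)/s-.5+oy)
A=np.array([atz(f,c(p,3,230,10),70)[:2] for p in [(577,37),(43,43),(536,545),(80,547)]])
m=A.mean(0);print(A,m); v=A[2]-A[0]+A[3]-A[1]; w=A[0]-A[1]+A[2]-A[3]
print(np.linalg.norm(v)/2,np.linalg.norm(w)/2,np.arctan2(v[1],v[0]),np.arctan2(-w[0],w[1]))
yaw=-.134
def loc(P,o=m): 
    d=P[:2]-o; return np.array([np.cos(yaw)*d[0]+np.sin(yaw)*d[1],-np.sin(yaw)*d[0]+np.cos(yaw)*d[1]]).round(1)
for n,p,z in [('plate back top',(159,144),51),('plate front top',(159,178),51),('plate l',(108,160),51),('plate r',(210,160),51),('blk near',(159,483),54),('blk pad near',(159,488),54),('blk far',(159,505),54),('blk l',(80,495),54),('blk r',(234,495),54),('housing near edge',(159,52),51)]:
    print(n,loc(atz(f,c(p,5,300,50),z)))
W=np.array(f['world_to_cam']);print('cam',-W[:3,:3].T@W[:3,3])
```

```text
[[ 496.38584125  -25.55024314]
 [ 479.15084353 -156.00452762]
 [ 624.52821401  -42.72097188]
 [ 607.57382747 -172.58037386]] [551.90968157 -99.21402913]
129.3876091241305 131.27464469129174 -0.13078132590732103 -0.13059169483895872
plate back top [-28.   -0.5]
plate front top [-22.7  -0.5]
plate l [-25.5  -9. ]
plate r [-25.4   8. ]
blk near [27.8 -0.3]
blk pad near [28.6 -0.2]
blk far [31.6 -0.2]
blk l [ 29.8 -14.1]
blk r [29.9 12.9]
housing near edge [-42.   -0.6]
cam [ 543.87777147 -103.79885095  330.07409146]
```

```bash
cat >> h.py <<'E'
YAW=-.132; OB=np.array([552.1,-99.4])
OFF=np.array([-1.3,0.3,152.5])
RC=R.from_euler('z',YAW)
def plan(cx,cz,t,cy=-0.3):
    Rt=R.from_euler('z',np.pi+YAW)*R.from_euler('x',np.pi)*R.from_rotvec([0,-t,0])
    cw=RC.apply([cx,cy,cz])+np.r_[OB,0]
    return todelta(cw-Rt.apply(OFF),Rm=Rt)
def cur():
    s=r.state(); Rt=R.from_euler('xyz',s['tool_rot']); c=Rt.apply(OFF)+s['ee_pos']-np.r_[OB,0]
    l=RC.inv().apply(c); a=RC.inv().apply(Rt.apply([-1,0,0]))
    print('cell local',l.round(1),'axis',a.round(3),'tilt',round(np.arctan2(a[2],a[0]),3))
E
python3 - <<'E'
from h import *
cur(); plan(7.8,150,.35)
print(R.from_euler('xyz',r.state()['tool_rot']).apply([0,0,1]))
E
```

```text
cell local [ 67.9  -7.1 207. ] axis [ 1.    -0.007 -0.011] tilt -0.011
t 13.25 pos [ 619.1 -113.7  359.5] rpy [-3.128 -0.011  3.003] F [ 0.1 -0.1 -1.3] gap 32.2
need tool d [113.3   4.9  67.8] rot [-0.014 -0.361 -0.004]
[-0.01247538 -0.01179951 -0.99985256]
```

>>> {"fn": "servo_tool", "kwargs": {
  "deltas": "22 1 0 -0.014 0 0 0;23 1 5 0 0 0 0;23 1 5 0 0 0 0;23 1 5 0 0 0 0;20 1 5 0 -0.09 0 0;0 0 0 0 -0.09 0 0;0 0 0 0 -0.09 0 0;0 0 0 0 -0.09 0 0;0 0 0 0 0 0 0"
}}

```text
time: 14.15
ee_pos: [505.0, -91.4, 340.4]
tool_rot: [3.14, 0.364, 3.0]
wrist_force: [-0.9, 0.0, -1.8]
finger_gap: 32.3
```

Run:
```python
from h import *
cur(); plan(7.8,110,.35)
```

```text
cell local [  7.8   1.8 198.4] axis [ 0.934 -0.009  0.356] tilt 0.364
t 14.15 pos [505.  -91.4 340.4] rpy [3.14  0.364 3.   ] F [-0.9  0.  -1.8] gap 32.3
need tool d [29.3 -2.5 82.6] rot [-0.002  0.014 -0.009]
```

>>> {"fn": "servo_tool", "kwargs": {
  "deltas": "6 -1 17 0 0.014 -0.009 0;6 -1 17 0 0 0 0;6 -0.5 17 0 0 0 0;6 0 16 0 0 0 0;6 0 16 0 0 0 0;0 0 0 0 0 0 0"
}}

```text
time: 14.75
ee_pos: [505.6, -93.9, 244.4]
tool_rot: [-3.14, 0.334, 3.011]
wrist_force: [-0.3, -0.0, -2.1]
finger_gap: 32.8
```

Run:
```python
from h import *
cur(); plan(8.5,72,.35); grab('scene','s11.png'); 
a=cv2.imread('pics/s11.png');cv2.imwrite('pics/s11c.png',cv2.resize(a[130:280,230:400],None,fx=4,fy=4,interpolation=cv2.INTER_CUBIC))
```

```text
cell local [  4.4  -0.5 100.7] axis [0.945 0.001 0.328] tilt 0.334
t 14.75 pos [505.6 -93.9 244.4] rpy [-3.14   0.334  3.011] F [-0.3 -0.  -2.1] gap 32.8
need tool d [ 8.   0.1 28.5] rot [-0.001 -0.016  0.001]
```

View pics/s11c.png

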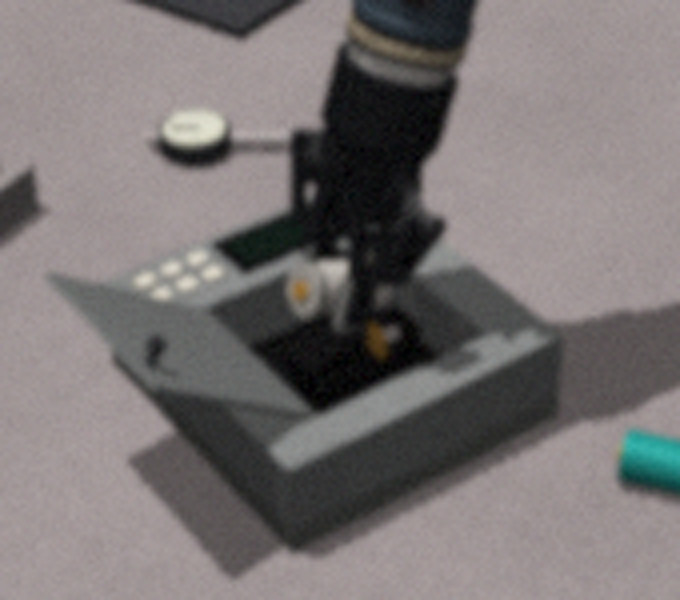

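>>> {"fn": "servo_tool", "kwargs": {
  "deltas": "3 0 10 0 -0.016 0 0;3 0 10 0 0 0 0;2 0 8 0 0 0 0;0 0 0 0 0 0 0;0 0 0 0 0 0 0"
}}

```text
time: 15.3
ee_pos: [510.7, -94.8, 221.1]
tool_rot: [3.141, 0.348, 3.011]
wrist_force: [-0.2, 0.6, -1.2]
finger_gap: 32.5
```

Run:
```python
from h import *
cur(); plan(8.5,65.5,.35)
f=grab('wrist','w12.png')
```

```text
cell local [11.7 -0.4 78.2] axis [0.94  0.001 0.341] tilt 0.348
t 15.3 pos [510.7 -94.8 221.1] rpy [3.141 0.348 3.011] F [-0.2  0.6 -1.2] gap 32.5
need tool d [ 7.6  0.3 10.8] rot [ 0.001 -0.002  0.001]
```

View pics/w12.png

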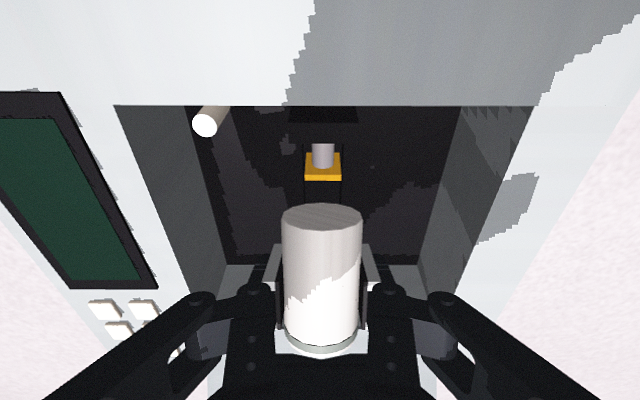

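>>> {"fn": "servo_tool", "kwargs": {
  "deltas": "4 0 5 0 0 0 0;4 0 5 0 0 0 0;1 0 2 0 0 0 0;0 0 0 0 0 0 0"
}}

```text
time: 15.75
ee_pos: [507.7, -94.4, 209.1]
tool_rot: [3.138, 0.354, 3.012]
wrist_force: [-0.2, 0.0, -1.5]
finger_gap: 32.2
```

Run:
```python
from h import *
cur(); plan(-7,65.4,.35)
f=grab('wrist','w13.png')
```

```text
cell local [ 9.3  0.1 66.5] axis [0.938 0.002 0.346] tilt 0.354
t 15.75 pos [507.7 -94.4 209.1] rpy [3.138 0.354 3.012] F [-0.2  0.  -1.5] gap 32.2
need tool d [15.1  0.3 -4.6] rot [0.005 0.004 0.002]
```

View pics/w13.png

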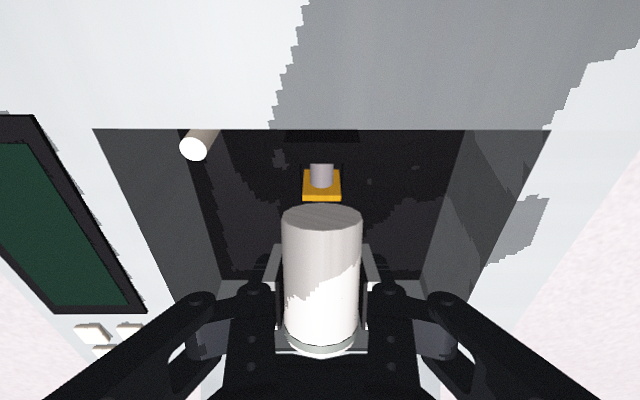

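>>> {"fn": "servo_tool", "kwargs": {
  "deltas": "3 0 -0.5 0 0 0 0;3 0 -1 0 0 0 0;3 0 -1 0 0 0 0"
}}

```text
time: 16.1
ee_pos: [499.0, -93.6, 209.8]
tool_rot: [3.137, 0.358, 3.011]
wrist_force: [2.3, -0.0, -2.1]
finger_gap: 32.7
```

Run:
```python
from h import *
cur(); plan(-7,65.4,.35)
```

```text
cell local [ 1.2 -0.1 67.4] axis [0.937 0.002 0.35 ] tilt 0.358
t 16.1 pos [499.  -93.6 209.8] rpy [3.137 0.358 3.011] F [ 2.3 -0.  -2.1] gap 32.7
need tool d [ 7.2  0.7 -1. ] rot [0.006 0.008 0.002]
```

>>> {"fn": "servo_tool", "kwargs": {
  "deltas": "3 0.5 0.5 0 0.008 0 0;3 0 0 0 0 0 0;2 0 0 0 0 0 0;1 0 0 0 0 0 0"
}}

```text
time: 16.5
ee_pos: [494.8, -92.6, 209.6]
tool_rot: [3.139, 0.363, 3.011]
wrist_force: [3.5, 0.2, -3.4]
finger_gap: 32.4
```

Run:
```python
from h import *
cur(); plan(-7,65.4,.35)
f=grab('wrist','w14.png')
```

```text
cell local [-2.4 -0.1 67.5] axis [0.935 0.001 0.355] tilt 0.363
t 16.5 pos [494.8 -92.6 209.6] rpy [3.139 0.363 3.011] F [ 3.5  0.2 -3.4] gap 32.4
need tool d [3.1 0.2 0.3] rot [0.003 0.013 0.001]
```

View pics/w14.png

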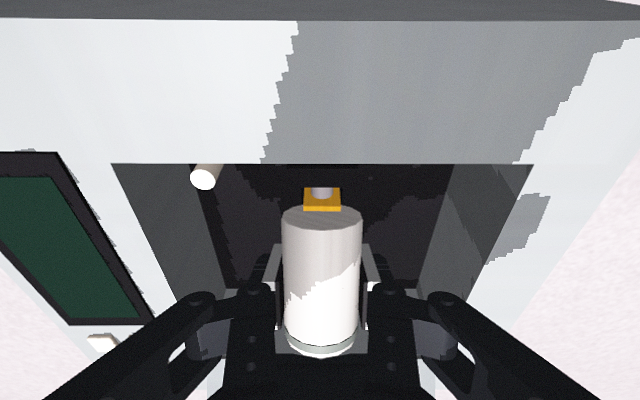

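>>> {"fn": "servo_tool", "kwargs": {
  "deltas": "4 0 0.3 0 -0.005 0 0;4 0 0.3 0 -0.005 0 0;4 0 0.3 0 -0.005 0 0"
}}

```text
time: 16.85
ee_pos: [489.4, -92.3, 211.2]
tool_rot: [3.14, 0.373, 3.01]
wrist_force: [5.6, 0.3, -2.6]
finger_gap: 32.5
```

Run:
```python
from h import *
cur(); plan(-7,65.4,.35)
```

```text
cell local [-6.4 -0.6 69.6] axis [0.931 0.001 0.364] tilt 0.373
t 16.85 pos [489.4 -92.3 211.2] rpy [3.14  0.373 3.01 ] F [ 5.6  0.3 -2.6] gap 32.5
need tool d [-1.4  0.6  3.7] rot [0.002 0.023 0.001]
```

Run:
```python
from h import *
print('a');plan(-6.5,64,.3);print('b'); plan(-6,60,.25); print('c');plan(-5,51,.1)
```

```text
a
t 16.85 pos [489.4 -92.3 211.2] rpy [3.14  0.373 3.01 ] F [ 5.6  0.3 -2.6] gap 32.5
need tool d [-8.9  0.6  5.5] rot [0.002 0.073 0.001]
b
t 16.85 pos [489.4 -92.3 211.2] rpy [3.14  0.373 3.01 ] F [ 5.6  0.3 -2.6] gap 32.5
need tool d [-15.5   0.6  10.1] rot [0.002 0.123 0.001]
c
t 16.85 pos [489.4 -92.3 211.2] rpy [3.14  0.373 3.01 ] F [ 5.6  0.3 -2.6] gap 32.5
need tool d [-35.6   0.6  23.1] rot [0.002 0.273 0.001]
```

>>> {"fn": "servo_tool", "kwargs": {
  "deltas": "-3.5 0.3 3 0 0.037 0 0;-3.5 0.3 3 0 0.037 0 0"
}}

```text
time: 17.05
ee_pos: [500.3, -94.0, 210.8]
tool_rot: [3.138, 0.305, 3.004]
wrist_force: [6.0, 0.4, 5.9]
finger_gap: 32.4
```

Run:
```python
from h import *
cur();plan(-6.5,61,.25)
```

```text
cell local [-5.  -0.9 65.7] axis [ 0.954 -0.006  0.301] tilt 0.305
t 17.05 pos [500.3 -94.  210.8] rpy [3.138 0.305 3.004] F [6.  0.4 5.9] gap 32.4
need tool d [-5.6  0.9  4.2] rot [ 0.002  0.055 -0.006]
```

>>> {"fn": "servo_tool", "kwargs": {
  "deltas": "-4 0.5 3 0 0.035 0 0;-2 0.3 3 0 0.03 0 0"
}}

```text
time: 17.25
ee_pos: [511.4, -95.3, 209.7]
tool_rot: [3.139, 0.248, 3.0]
wrist_force: [5.5, -0.8, 3.0]
finger_gap: 32.3
```

Run:
```python
from h import *
cur();plan(-6,57,.2); grab('wrist','w15.png'); grab('scene','s15.png')
a=cv2.imread('pics/s15.png');cv2.imwrite('pics/s15c.png',cv2.resize(a[150:260,250:370],None,fx=5,fy=5,interpolation=cv2.INTER_CUBIC))
```

```text
cell local [-2.2 -0.9 62.2] axis [ 0.969 -0.01   0.246] tilt 0.248
t 17.25 pos [511.4 -95.3 209.7] rpy [3.139 0.248 3.   ] F [ 5.5 -0.8  3. ] gap 32.3
need tool d [-2.4  0.7  4.2] rot [ 0.001  0.048 -0.01 ]
```

View pics/w15.png

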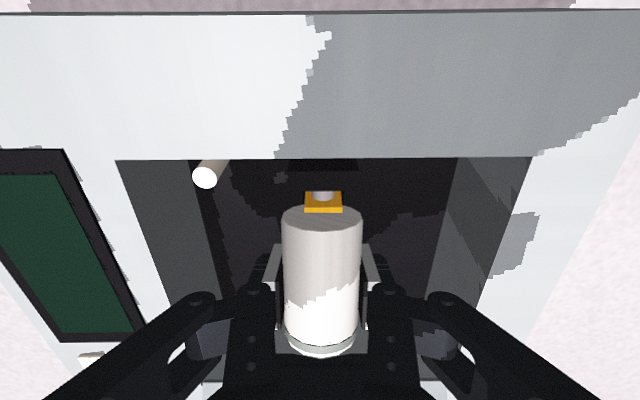

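View pics/s15c.png

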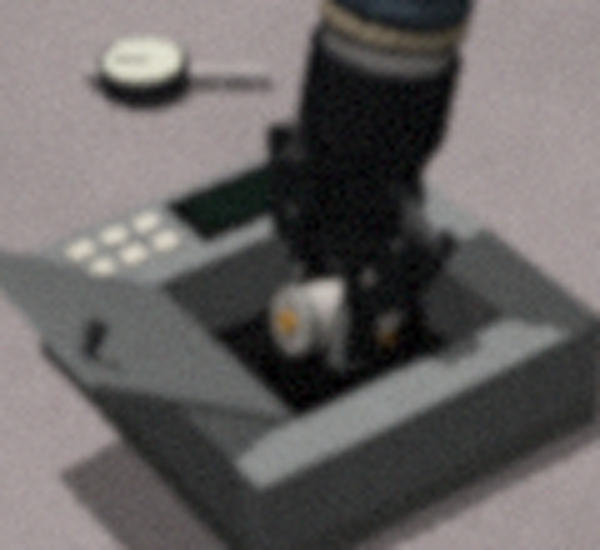

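>>> {"fn": "servo_tool", "kwargs": {
  "deltas": "2 0.5 2.5 0 0.015 -0.005 0;2 0.3 2.5 0 0.02 -0.005 0"
}}

```text
time: 17.55
ee_pos: [512.2, -94.9, 205.9]
tool_rot: [-3.14, 0.223, 3.007]
wrist_force: [6.8, -1.1, 5.8]
finger_gap: 31.9
```

Run:
```python
from h import *
cur();plan(-4.5,55,.15)
```

```text
cell local [-5.1 -0.8 57.5] axis [ 0.975 -0.003  0.221] tilt 0.223
t 17.55 pos [512.2 -94.9 205.9] rpy [-3.14   0.223  3.007] F [ 6.8 -1.1  5.8] gap 31.9
need tool d [-11.2   0.2   2.9] rot [-0.002  0.073 -0.003]
```

>>> {"fn": "servo_tool", "kwargs": {
  "deltas": "-4.5 0 2 0 0.04 0 0;-4.5 0 2 0 0.037 0 0"
}}

```text
time: 17.75
ee_pos: [524.3, -96.8, 205.8]
tool_rot: [-3.141, 0.152, 3.002]
wrist_force: [6.1, 0.3, 0.2]
finger_gap: 32.4
```

Run:
```python
from h import *
cur();plan(-4.5,50,.08)
```

```text
cell local [-3.4 -1.1 55.3] axis [ 0.988 -0.007  0.152] tilt 0.152
t 17.75 pos [524.3 -96.8 205.8] rpy [-3.141  0.152  3.002] F [6.1 0.3 0.2] gap 32.4
need tool d [-9.2  0.5  5.4] rot [-0.002  0.072 -0.007]
```

>>> {"fn": "servo_tool", "kwargs": {
  "deltas": "-3 0.5 3 0 0.038 -0.005 0;-3 0.2 3 0 0.038 0 0"
}}

```text
time: 17.95
ee_pos: [534.7, -97.9, 203.0]
tool_rot: [-3.139, 0.084, 3.003]
wrist_force: [6.6, -0.5, 2.7]
finger_gap: 32.3
```

Run:
```python
from h import *
cur();plan(-3.5,45.5,0)
```

```text
cell local [-3.3 -1.  51.1] axis [ 0.996 -0.006  0.084] tilt 0.084
t 17.95 pos [534.7 -97.9 203. ] rpy [-3.139  0.084  3.003] F [ 6.6 -0.5  2.7] gap 32.3
need tool d [-12.2   0.3   6. ] rot [-0.003  0.084 -0.006]
```

>>> {"fn": "servo_tool", "kwargs": {
  "deltas": "-5 0.2 3 0 0.042 -0.005 0;-4.5 0.1 2.5 0 0.04 0 0;0 0 0 0 0 0 0"
}}

```text
time: 18.25
ee_pos: [549.3, -99.5, 199.9]
tool_rot: [-3.136, 0.011, 3.004]
wrist_force: [4.8, -1.1, -2.1]
finger_gap: 32.4
```

Run:
```python
from h import *
cur();plan(-3,45,0); grab('wrist','w16.png'); grab('scene','s16.png')
a=cv2.imread('pics/s16.png');cv2.imwrite('pics/s16c.png',cv2.resize(a[150:260,250:370],None,fx=5,fy=5,interpolation=cv2.INTER_CUBIC))
```

```text
cell local [ 0.1 -1.1 47.5] axis [ 1.    -0.006  0.011] tilt 0.011
t 18.25 pos [549.3 -99.5 199.9] rpy [-3.136  0.011  3.004] F [ 4.8 -1.1 -2.1] gap 32.4
need tool d [ 1.5 -0.1  2.4] rot [-0.006  0.011 -0.006]
```

View pics/w16.png

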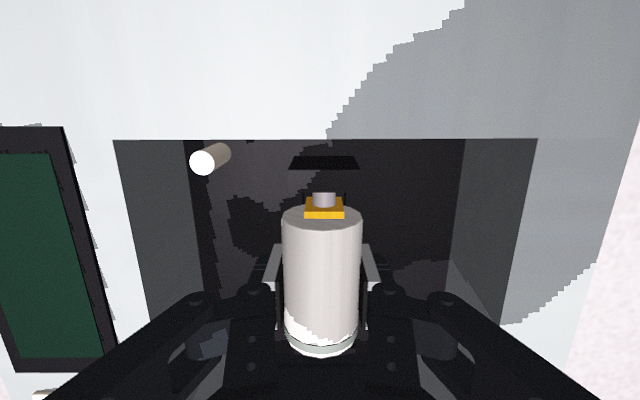

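View pics/s16c.png

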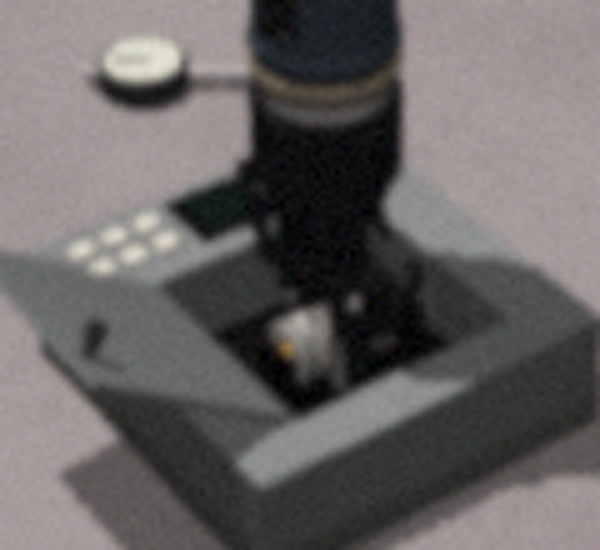

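>>> {"fn": "servo_tool", "kwargs": {
  "deltas": "1.5 0.5 2 -0.005 0.01 -0.005 0;1 0 1.5 0 0 0 0;0.5 0 1 0 0 0 0"
}}

```text
time: 18.65
ee_pos: [547.7, -99.7, 198.0]
tool_rot: [3.141, 0.007, 3.004]
wrist_force: [0.4, 0.8, 10.5]
finger_gap: 32.5
```

Run:
```python
from h import *
cur();plan(0,45,0); f=grab('wrist','w17.png')
```

```text
cell local [-1.9 -0.5 45.5] axis [ 1.    -0.006  0.007] tilt 0.007
t 18.65 pos [547.7 -99.7 198. ] rpy [3.141 0.007 3.004] F [ 0.4  0.8 10.5] gap 32.5
need tool d [-3.   0.3  0.5] rot [ 0.001  0.007 -0.006]
```

View pics/w17.png

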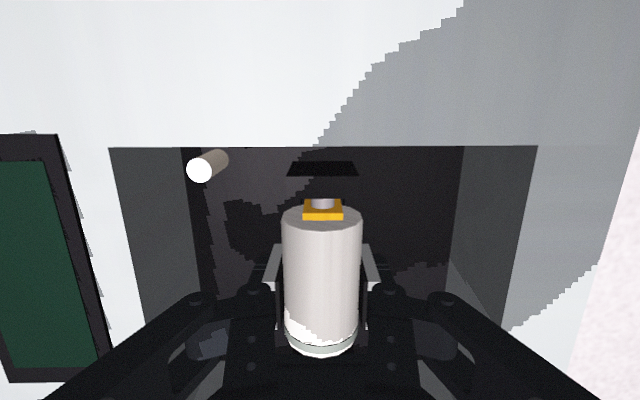

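>>> {"fn": "servo_tool", "kwargs": {
  "deltas": "-1 0 -0.3 0 0 0 0;-1 0 0 0 0 0 0;-1 0 0 0 0 0 0;0 0 0 0 0 0 0"
}}

```text
time: 19.1
ee_pos: [550.5, -100.3, 198.3]
tool_rot: [3.141, 0.008, 3.0]
wrist_force: [3.6, -1.4, 2.2]
finger_gap: 32.7
```

Run:
```python
from h import *
cur();plan(0,45,0)
```

```text
cell local [ 1.1 -0.6 45.9] axis [ 1.    -0.01   0.008] tilt 0.008
t 19.1 pos [ 550.5 -100.3  198.3] rpy [3.141 0.008 3.   ] F [ 3.6 -1.4  2.2] gap 32.7
need tool d [-0.1  0.5  0.8] rot [ 0.001  0.008 -0.01 ]
```

>>> {"fn": "servo_tool", "kwargs": {
  "deltas": "0 0 0 0 0 0 0.42;0 0 0 0 0 0 0.46;0 0 0 0 0 0 0.52;0 0 0 0 0 0 0.58;0 0 0 0 0 0 0.58"
}}

```text
time: 19.6
ee_pos: [546.6, -99.8, 196.1]
tool_rot: [3.139, -0.004, 2.998]
wrist_force: [-0.0, -0.0, -0.2]
finger_gap: 49.9
```

Run:
```python
from h import *
cur(); f=grab('wrist','w18.png')
```

```text
cell local [-4.7 -0.4 43.6] axis [ 1.    -0.011 -0.004] tilt -0.004
```

View pics/w18.png

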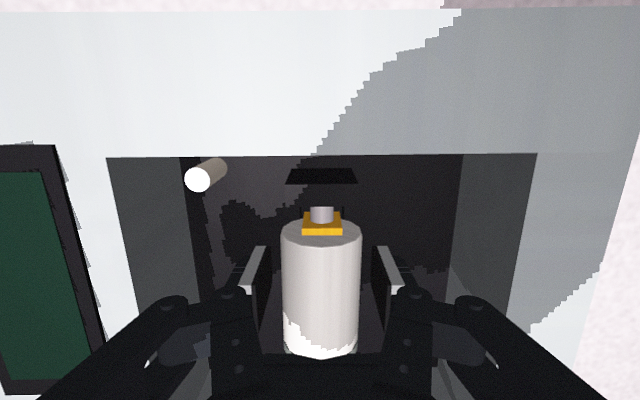

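>>> {"fn": "servo_tool", "kwargs": {
  "deltas": "0 0 -8 0 0 0 0.58;0 0 -20 0 0 0 0.58;0 0 -30 0 0 0 0.58;0 0 -40 0 0 0 0.58;0 0 -40 0 0 0 0.58;-20 0 -20 0 0 0 0.58;-25 0 0 0 0 0 0.58;-20 0 0 0 0 0 0.58;0 0 0 0 0 0 0.58"
}}

```text
time: 20.55
ee_pos: [612.2, -110.8, 364.9]
tool_rot: [3.137, -0.003, 2.996]
wrist_force: [0.1, 0.5, -0.4]
finger_gap: 49.7
```

Run:
```python
from h import *
cur(); f=grab('wrist','w19.png'); grab('scene','s19.png')
a=cv2.imread('pics/w19.png')
c=a[10:230,220:440]; c=cv2.convertScaleAbs(c,alpha=1.4,beta=10)
cv2.imwrite('pics/w19c.png',cv2.resize(c,None,fx=2.7,fy=2.7,interpolation=cv2.INTER_CUBIC))
```

```text
cell local [ 61.9  -2.5 212.4] axis [ 1.    -0.013 -0.003] tilt -0.003
```

View pics/w19c.png

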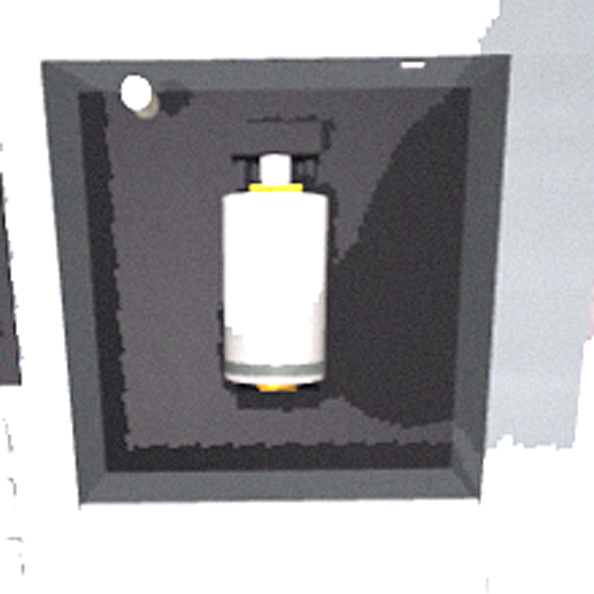

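View pics/s19.png

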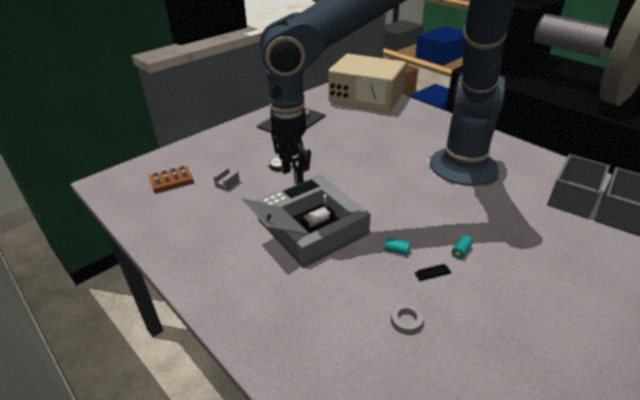

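Run:
```python
from h import *
f=grab('wrist')
def c(p): return ((p[0]+.5)/2.7-.5+220,(p[1]+.5)/2.7-.5+10)
yaw=-.132
A=np.array([atz(f,c(p),70)[:2] for p in [(511,57),(41,62),(482,500),(80,506)]]);m=A.mean(0);print(m)
def loc(P): return RC.inv().apply(P-np.r_[m,0]).round(1)
for n,p,z in [('flat top',(275,192),62),('L1',(223,210),45),('L2',(224,375),45),('R1',(327,210),45),('R2',(326,375),45),('rim nub end top',(275,363),62),('rim nub low',(275,386),30),('nub tip',(277,390),45)]: print(n,loc(atz(f,c(p),z)))
# model outline
P=[]
for cz,tl in [(45,0),(45,.05),(48,0)]:
  th=np.linspace(0,2*np.pi,40)
  for x in (-30.5,27.5):
    q=np.c_[np.full(40,x),17*np.cos(th),cz+17*np.sin(th)+x*tl]
    u=proj(f,RC.apply(q)+np.r_[m,0]); u=(u-[220,10]+.5)*2.7-.5; print(cz,tl,x,u.min(0).round(),u.max(0).round())
```

```text
[549.18505838 -99.16966733]
flat top [-30.8  -0.7  62. ]
L1 [-26.6 -17.4  45. ]
L2 [ 26.4 -18.7  45. ]
R1 [-26.1  16.2  45. ]
R2 [26.9 16.1 45. ]
rim nub end top [20.5 -1.4 62. ]
rim nub low [32.7 -1.3 30. ]
nub tip [31.8 -0.7 45. ]
45 0 -30.5 [224. 193.] [330. 200.]
45 0 27.5 [229. 371.] [329. 385.]
45 0.05 -30.5 [224. 193.] [329. 200.]
45 0.05 27.5 [229. 371.] [329. 386.]
48 0 -30.5 [223. 192.] [330. 199.]
48 0 27.5 [229. 372.] [329. 386.]
```

Run:
```python
from h import *
s=r.state(); print(s['time'],s['wrist_force'])
grab('top','t20.png')
for n in ['ring_gauge','dial','vee_block']: print(n,[(np.round(q['bbox']),q['p']) for q in search_frame('top',n)[:1]])
print(r.close_job())
```

```text
20.7 [-0.30459891 -0.26760844 -0.27788011]
ring_gauge []
dial [(array([448., 222., 471., 242.]), 0.97)]
vee_block [(array([455., 146., 484., 173.]), 0.59)]
the job is handed in; nothing more can be done
None
```

View pics/t20.png

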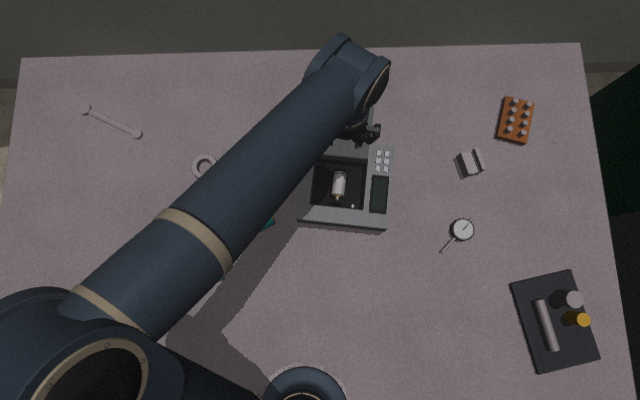

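The cell is seated in the bay with the door open, and the job was handed in at about 20.8 s of the 67 s allowed. No verdict was reported.

**Door:** I pressed the ribs on the free edge about 5–6 mm in, with about 10 N at the wrist, and backed off up and towards the robot. The door swung wide open and still leans back over the far side.

**Cell:** I gripped the white cell in the black rest, not either turquoise one, and tilted it nub-up. Its flat end pushed the spring contact back about 11–12 mm. Then I levelled it onto the rails, eased the nub to the fixed contact, opened the fingers and withdrew upward.

**Last checks:**
- **Seating:** in the final close view the outline matches a level, seated cell to 1–2 mm. The flat end is at −30.8 mm and the nub tip at about +31.8 mm. The cell sits about 1 mm off centre in y, with a yaw error of about 0.01 rad.
- **Spring contact:** by those positions it stays pushed back about 6 mm, though I had no direct reading of it.
- **Robot clear:** the wrist force was about zero after withdrawal.
- **Other parts:** the dial gauge and vee block are where they were in the top view.

**Checks that disagreed:**
- The detector missed the ring in the last top view because the arm half covers it. In the picture it is in its original place.
- My estimates of the console's origin differed by about 4 mm in x between views. I judged the final fit against the compartment edges in the same picture.

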